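# Clamp the smoker tube in its lever-arch carrier

### The job

First lift the red-gripped lever of the steel carrier all the way up, so that its two hoops spring open. Then draw the square smoker tube out of its grey sleeve by the end that sticks out, set it down flat on the ledge and let go, and take it again across its middle to lay it (never drop it) in the carrier's saddles, between the end stops. Last, press the lever fully down so that the hoops close over the tube and stay closed, let go, and leave the other things on the ledge where they are.

Things in the scene. Friction and masses are not known exactly. Their poses are not given: they have to be found in the camera images.
- carrier: Steel carrier bolted to the ledge, left or right of centre. Base plate 8 mm thick, in its frame x -45 to 90, y -136 to 89 mm. Origin on the ledge under the middle of the place for the tube; y axis: direction of the seated tube; x axis: away from the robot at yaw 0, toward the hoops' hinge. End stop plates, 90 mm wide, 42 mm high, have their inner faces at y +79 and -79 mm (tube 150 mm)
- carrier_seat (a point): Middle of the tube's volume when seated: 33 mm over the carrier's origin; axes as the carrier's. Two saddles at y +54 and -54 mm, 16 mm wide: floor 14 mm above the ledge, upright cheeks 5 mm thick to 46 mm above it, 44 mm apart in x (tube 38 mm). At |y| under 37 mm fingers have room beside the tube out to 46 mm from its middle plane (a thin shaft at x 50 mm, 16 mm up)
- lever (a joint): Lever angle, rad: 0 = fully down (hoops closed, as at the start), 1.0 = upper stop. Over-centre spring: below about 0.48 rad it pulls the lever down, above it throws the lever up, and it holds either end by itself. About 7 N at the grip starts it from either end
- hoops (a joint): Hoop angle, rad: 0 = closed over the saddles, 1.5 = open, swung up and back to the carrier's +x. Driven by the lever at 1.5 times its angle; a tube not down in the saddles blocks them and the lever. Closed, their 6 mm bars pass 3 mm over the seated tube at y +54 and -54 mm; open, they reach 105 mm above the ledge, at x 50 to 100 mm
- lever_grip (a point): Centre of the lever's red grip, a barrel 20 mm thick, 40 mm long parallel to the carrier's y axis, 102 mm from the pivot. At 0 rad it is 40 mm above the ledge, out past the front of the base plate, free on all sides; lifting carries it on an arc about lever_pivot to 116 mm above the ledge, at carrier x -9 mm
- lever_pivot (a point): The lever's hinge point, 22 mm above the ledge, at carrier x 30, y -115 mm; hinge axis = carrier's y axis; axes as the carrier's. At 0 rad the grip lies 100 mm to -x of it and 18 mm higher
- sleeve: Grey sheet steel sleeve fixed on the ledge, 108 mm deep, 52 mm wide (92 mm over foot flanges 3 mm high), 47 mm high, roofed, closed at the back, open toward its own -x. Inside 46 mm wide, 44 mm high. Origin on the ledge, 50 mm behind the mouth; x axis points into the sleeve
- sleeve_mouth (a point): centre of the sleeve's open mouth, 22 mm above the ledge; axes as the sleeve's
- tube: Perforated stainless smoker tube, square section 38 x 38 mm, 150 mm long along its x axis, 0.2 to 0.4 kg, loose. At the start it lies on the ledge inside the sleeve with 45 to 60 mm of its -x end sticking out of the mouth. Origin in the centre of its underside
- tube_center (a point): middle of the tube's volume, 19 mm above its underside; axes as the tube's
- tongs: stainless tongs, 205 mm long, 16 mm high, lying flat at the right side; origin under the middle; to be left alone
- press: cast aluminium grill press, plate 110 x 170 x 12 mm with a wooden handle on top (56 mm high in all); origin under the plate's centre; to be left alone
- grinder: glass pepper grinder with steel head, 54 mm across, 150 mm high, upright, at the back; origin under its centre; to be left alone
- tin: spice tin, 56 mm across, 80 mm high, upright, between carrier and sleeve; origin under its centre; to be left alone
- oil: amber glass oil bottle, 60 mm across, 190 mm high, at the left edge; origin under its centre; to be left alone
- bowl: white bowl, 116 mm across, 50 mm high, at the right side; origin under its centre; to be left alone
There are look-alikes about, which are no part of the job. Leave any turquoise look-alike of the tube alone.

How it is judged:
By the outcome, as a careful person would: the job done as asked, in the order asked, and still so for the second after the job is handed in, with the robot touching nothing.
It also fails if it takes over 69 s, if anything falls off the work surface, if the arm or the gripper's body presses on something with over 40 N, if the wrist force passes 120 N, or if a joint passes its speed limit or range.

### The arm

A 7-joint arm with a two-finger parallel gripper is mounted at the origin on the work surface. World frame = base frame: x ahead of the robot, y to its left, z up, the work surface at z = 0. Lengths are in m, angles in rad, forces in N, time in s.
With the tool pointing down it reaches from about 0.375 to 0.925 m from the base axis. Payload 3.1 kg.
Tool frame: the origin (TCP) lies on the centre line of the jaws, within the pads' length; the fingertips stand 22 mm ahead of it and the grasp point (between the pads) lies 3 mm ahead of it; z points along the fingers, y is the line along which they close (so a half turn about z gives the same grasp; the last joint's range is limited). The gripper opens to 85 mm and grips with 20 to 120 N. Pads are 22 mm wide; open, the fingers measure 114 mm over their backs; the gripper's body (76 mm by 85 mm) begins 54 mm behind the grasp point. The pads swing forward as they close: fully open they stand 13 mm farther back than shut.
Start: joints at [-1.31, 0.383, 0.044, 1.598, -0.018, 1.161, -0.05], TCP at [0.228, 0.609, 0.253] pointing down, gripper open.
Joint ranges: [-2.61, 2.61], [-0.41, 2.15], [-1.48, 1.57], [0, 2.5], [-1.57, 4.71], [0.05, 1.97], [-2.85, 2.85]. Speed limits (rad/s): [2.79, 2.79, 3.14, 3.14, 3.14, 3.14, 3.14].

### API

Orientations are given as a rotation vector (axis times angle).
In Python, from bench import env gives the robot as it stands.
- The arm moves only by the tool arm_command, never from a script. Its argument "motion" is a list that holds one entry, the list of rows, each a list of 6 numbers: the shift along the world's x, y, z in m, then the turn, a rotation vector about the world's x, y, z in rad. In form: [[[tx, ty, tz, wx, wy, wz], ...]]. A call has 1 to 5 rows; each row is the pose to reach, as a shift and turn from the pose commanded when the call began; what a row does not reach only later rows make up. A row lasts 1/10 s, in which the tool goes at most 50 mm and 8.59 degrees, less where a joint would pass 70% of its speed; a pose out of reach is approached as far as the arm can. A call with a gripper value outside its range is refused whole. "fingers" is the closure, from 0 (fully open) to 1 (shut), set as the call begins (left out, the last holds). The fingers move at their own pace and stop on an object; the grip force is fixed at half the most. Time passes only in rows, so rows that repeat a pose let the fingers close. It gives the time, the measured TCP pose, the force, the opening and the grip force at its end, in the units of the state.
- env.state(): the state, without advancing time (a new reading comes with each control period).
- env.capture(name): name is "side" or "top"; returns (picture, depth): 420x560x3 uint8, red, green, blue; 420x560 float32, m along the optical axis (not along the pixel's ray), 0 where there is no reading.
- env.camera_info(name): a dict with "fovy" (degrees; the focal length in pixels is half the picture's height over the tangent of half this angle, whatever the lens; pixels are square), "cx", "cy" (the principal point, pixels), "cam_to_world" (4x4, takes a point from camera to world coordinates). Camera axes: x right, y up, looking along -z (the intrinsics and any distortion apply to the point x, -y, -z); pixel columns grow to the right and rows downward; lengths in m; the calibration is good to about 2 mm. A picture is of the moment at which its call begins. camera_info takes no time and is no camera call.
- env.sign_off(): hands the job in; it is judged then, once.
The state is a dict: "clock": time; "qpos": joint angles; "qd": joint speeds; "tau": joint torques, N m; "position": TCP position; "orientation": TCP orientation; "contact_force": force on the tool from outside, world axes, zero at the start; "wrist_torque": the same for the moment, N m; "gripper_width": opening from 0.0 (shut) to 1.0 (fully open); "grasp_force": force on a finger pad.
Only numpy, scipy, OpenCV 4.12 (cv2) and the standard library are available. Lean on these libraries where they do the work, as an engineer would, in place of code of your own. Each camera call takes 0.05 s, during which the arm holds its last target. There are 200 camera calls.

## Working session

There is one attempt and no reset: what is moved stays moved. The work goes in short steps, Python scripts to look and compute and a tool call to move; the robot and the scene stay as the last step left them, time stands still between calls to the robot, and variables do not carry over. Pictures are saved under pics/ and viewed, at most 10 in all, crops included, and the job is handed in when it is done.

Besides the shell and the picture viewer there is one more tool, called in YAML: its name, and indented under it one key for each argument. arm_command: Moves the arm, as the interface text tells. Its arguments: {"type":"object","properties":{"motion":{"type":"array","items":{"type":"array","items":{"type":"array","items":{"type":"number"}}}},"fingers":{"type":"number"}},"required":["motion"]}

```bash
mkdir -p pics; ls; python3 - <<'E'
from bench import env
import cv2,numpy as np
print(env.state())
for n in("side","top"):
    p,d=env.capture(n); i=env.camera_info(n); print(n,{k:(np.round(v,4).tolist() if k=="cam_to_world" else v) for k,v in i.items()}, (d==0).mean())
    cv2.imwrite(f"pics/{n}0.png",p[...,::-1]); np.savez(f"{n}0.npz",p=p,d=d)
E
```

```text
pics
{'clock': 0.0, 'qpos': array([-1.30977489,  0.38384398,  0.04381613,  1.59958773, -0.01792007,
        1.161196  , -0.04985461]), 'qd': array([-2.72509617e-05, -5.10212926e-04, -6.89614952e-05,  6.44953881e-04,
       -1.33145794e-03,  2.89674150e-03, -3.04360639e-04]), 'tau': array([ 3.93490900e-04, -4.33471942e+01,  1.02452617e+00, -2.49513602e+01,
        1.05524965e-02,  1.14592936e-02,  1.17852548e-05]), 'position': array([0.22793568, 0.60777269, 0.25187463]), 'orientation': array([-0.56034635, -3.09085173,  0.00411327]), 'contact_force': array([ 0.28884703, -0.07619916,  0.1779784 ]), 'wrist_torque': array([ 0.02373837, -0.05923456,  0.02041475]), 'grasp_force': 0.0, 'gripper_width': 1.0013944337494811}
side {'fovy': 43.223833414324076, 'cx': 281.1157007485342, 'cy': 217.8049015985334, 'cam_to_world': [[-0.9487, 0.2135, -0.2331, 0.1284], [-0.3161, -0.6497, 0.6913, 1.172], [-0.0039, 0.7295, 0.6839, 1.2424], [0.0, 0.0, 0.0, 1.0]]} 0.00383078231292517
top {'fovy': 43.080731763754656, 'cx': 274.7791422350372, 'cy': 202.6710761527442, 'cam_to_world': [[-0.0064, 0.9827, -0.1853, 0.2564], [-0.9998, -0.0102, -0.0198, -0.0172], [-0.0213, 0.1852, 0.9825, 1.5639], [0.0, 0.0, 0.0, 1.0]]} 0.003864795918367347
```

View pics/top0.png

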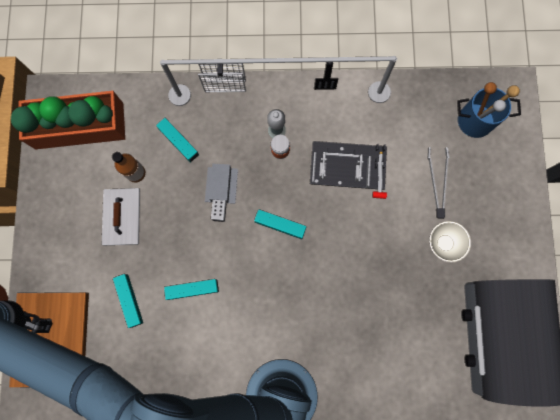

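View pics/side0.png

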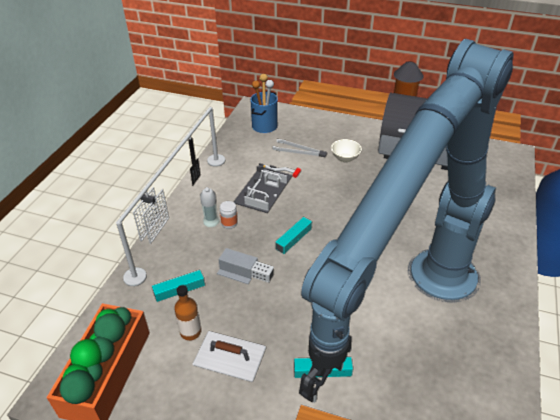

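Top view: silver perforated tube end at (218,210) in the grey sleeve (222,183). Carrier is at (350,165), with the red grip at (380,195). Possible mix-ups for the tube are the turquoise bars at (177,139), (280,224), (191,290) and (127,300), which I reject by colour. I choose (218,210).

```bash
cat > h.py <<'E'
import numpy as np,cv2
from bench import env
def cloud(n,d):
    i=env.camera_info(n); f=210/np.tan(np.radians(i["fovy"])/2)
    v,u=np.mgrid[:420,:560]; T=np.array(i["cam_to_world"])
    P=np.stack([(u-i["cx"])/f*d,-(v-i["cy"])/f*d,-d],-1)
    return P@T[:3,:3].T+T[:3,3]
def ray(n,u,v,z):
    i=env.camera_info(n); f=210/np.tan(np.radians(i["fovy"])/2); T=np.array(i["cam_to_world"])
    r=T[:3,:3]@[(u-i["cx"])/f,-(v-i["cy"])/f,-1]
    return T[:3,3]+r*(z-T[2,3])/r[2]
def px(n,P):
    i=env.camera_info(n); f=210/np.tan(np.radians(i["fovy"])/2); T=np.array(i["cam_to_world"])
    c=T[:3,:3].T@(np.array(P)-T[:3,3]); return np.array([i["cx"]+f*c[0]/-c[2], i["cy"]-f*c[1]/-c[2]])
def rect(P,m):
    q=P[m][:,:2].astype(np.float32); r=cv2.minAreaRect(q); return np.round(cv2.boxPoints(r),4).tolist(),np.round(r[0],4),np.round(r[1],4),round(r[2],2)
E
python3 - <<'E'
from h import *
a=np.load("top0.npz");p,d=a["p"],a["d"];P=cloud("top",d)
s=np.load("side0.npz");S=cloud("side",s["d"])
print("table z top", np.median(P[240:280,300:400,2]),"side",np.median(S[180:200,350:370,2]))
hsv=cv2.cvtColor(p,cv2.COLOR_RGB2HSV).astype(int); hs=cv2.cvtColor(s["p"],cv2.COLOR_RGB2HSV).astype(int)
def box(u0,u1,v0,v1):
    m=np.zeros((420,560),bool);m[v0:v1,u0:u1]=1;return m
red=lambda h:((h[...,0]<6)|(h[...,0]>174))&(h[...,1]>180)&(h[...,2]>120)
for n,h,b,C in(("top",hsv,box(365,395,185,205),P),("side",hs,box(285,310,160,182),S)):
    m=red(h)&b; v,u=np.nonzero(m); print("red",n,m.sum(),u.mean(),v.mean(),u.min(),u.max(),v.min(),v.max(),C[m].mean(0),ray(n,u.mean(),v.mean(),.042 ))
m=box(300,395,135,210)&(P[...,2]>.004)&(P[...,2]<.014)&(hsv[...,2]<80); print("plate",m.sum(),rect(P,m))
q=P[...,2]
m=box(195,245,155,205)&(q>.040)&(q<.055); print("roof",m.sum(),rect(P,m),np.median(q[m]))
m=box(205,235,198,228)&(q>.030)&(q<.042);print("tube",m.sum(),rect(P,m),np.median(q[m]))
v,u=np.nonzero(m);print(u.min(),u.max(),v.min(),v.max())
for n,b in(("tin",box(268,292,132,160)),("grinder",box(262,288,105,135)),("oil",box(108,148,148,185)),("press",box(98,144,184,248)),("turq",box(252,310,205,240))):
    m=b&(q>.008); print(n,rect(P,m)[1:],q[m].max())
cv2.imwrite("pics/crop.png",np.hstack([cv2.resize(p[130:210,300:400],(500,400),interpolation=2),cv2.resize(p[155:225,195:250],(300,400),interpolation=2)])[...,::-1])
E
```

```text
table z top -0.0013610831842910676 side 0.0015364504932161571
red top 72 379.09722222222223 194.76388888888889 373 386 192 197 [ 0.56275347 -0.28917747  0.04677449] [ 0.56371988 -0.29003235  0.042     ]
red side 37 296.1621621621622 172.16216216216216 293 299 168 176 [ 0.56060723 -0.28314552  0.04701843] [ 0.56242113 -0.28921648  0.042     ]
plate 1641 ([[0.5867999792098999, -0.31279999017715454], [0.7210999727249146, -0.3237999975681305], [0.739300012588501, -0.10170000046491623], [0.6050000190734863, -0.09070000052452087]], array([ 0.663 , -0.2073]), array([0.2229, 0.1347]), 85.32)
roof 627 ([[0.538100004196167, 0.1551000028848648], [0.6608999967575073, 0.1460999995470047], [0.6646999716758728, 0.1987999975681305], [0.5419999957084656, 0.2078000009059906]], array([0.6014, 0.177 ]), array([0.0528, 0.1231]), 85.81) 0.04571101803403477
tube 244 ([[0.49470001459121704, 0.15860000252723694], [0.5577999949455261, 0.15410000085830688], [0.5616000294685364, 0.2061000019311905], [0.4984000027179718, 0.21070000529289246]], array([0.5281, 0.1824]), array([0.0521, 0.0633]), 85.89) 0.03668913380894967
209 227 198 220
tin (array([ 0.5156, -0.0203]), array([0.5153, 0.0572]), 5.63) 1.5638789048814343
grinder (array([ 0.5455, -0.0145]), array([0.5747, 0.064 ]), 6.87) 1.5638789048814343
oil (array([0.4926, 0.2108]), array([0.6455, 0.1203]), 54.55) 1.5638789048814343
press (array([0.4421, 0.2543]), array([0.6306, 0.1874]), 72.17) 1.5638789048814343
turq (array([ 0.3952, -0.0089]), array([0.2778, 0.1456]), 6.22) 1.5638789048814343
```

View pics/crop.png

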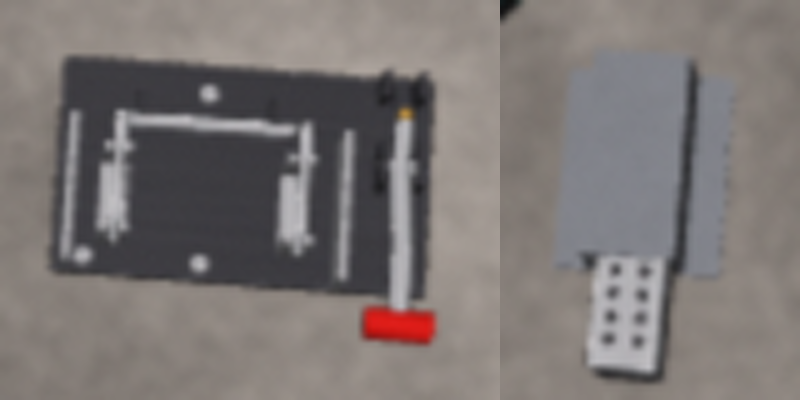

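The crop confirms the perforated tube end, and the lever with its red barrel at (0.563, -0.290). Next I move above the lever.

arm_command:
  motion:
    - [[0.017, -0.045, 0, 0, 0, 0.055], [0.034, -0.09, 0, 0, 0, 0.11], [0.05, -0.135, 0, 0, 0, 0.165], [0.067, -0.18, 0, 0, 0, 0.22], [0.084, -0.225, 0, 0, 0, 0.276]]
  fingers: 0

```text
clock: 0.6
position: [0.3124, 0.3814, 0.2527]
orientation: [-0.126, -3.139, 0.001]
contact_force: [0.7, 0.2, -0.5]
gripper_width: 1.005
grasp_force: 0.0
```

arm_command:
  motion:
    - [[0.017, -0.045, 0, 0, 0, 0], [0.034, -0.09, 0, 0, 0, 0], [0.05, -0.135, 0, 0, 0, 0], [0.067, -0.18, 0, 0, 0, 0], [0.084, -0.225, 0, 0, 0, 0]]

```text
clock: 1.1
position: [0.3962, 0.1565, 0.253]
orientation: [-0.13, -3.139, -0.0]
contact_force: [1.0, 0.3, -0.8]
gripper_width: 0.999
grasp_force: 0.0
```

arm_command:
  motion:
    - [[0.017, -0.045, 0, 0, 0, 0], [0.034, -0.09, 0, 0, 0, 0], [0.05, -0.135, 0, 0, 0, 0], [0.067, -0.18, 0, 0, 0, 0], [0.084, -0.225, 0, 0, 0, 0]]

```text
clock: 1.6
position: [0.4801, -0.0682, 0.2532]
orientation: [0.129, 3.139, 0.001]
contact_force: [1.3, 0.3, 0.2]
gripper_width: 1.0
grasp_force: 0.0
```

arm_command:
  motion:
    - [[0.017, -0.045, 0, 0, 0, 0], [0.034, -0.09, 0, 0, 0, 0], [0.05, -0.135, 0, 0, 0, 0], [0.067, -0.18, 0, 0, 0, 0], [0.084, -0.225, 0, 0, 0, 0]]

```text
clock: 2.1
position: [0.5646, -0.2926, 0.2525]
orientation: [-0.128, -3.138, -0.001]
contact_force: [1.6, -0.4, 0.5]
gripper_width: 1.001
grasp_force: 0.0
```

arm_command:
  motion:
    - [[0, 0, -0.04, 0, 0, 0], [0, 0, -0.08, 0, 0, 0], [0, 0, -0.1, 0, 0, 0], [0, 0, -0.1, 0, 0, 0]]

```text
clock: 2.5
position: [0.5611, -0.2894, 0.1485]
orientation: [-0.129, -3.13, -0.005]
contact_force: [-0.1, 0.7, -0.3]
gripper_width: 1.005
grasp_force: 0.0
```

```bash
python3 - <<'E'
from h import *
from scipy.spatial.transform import Rotation as R
s=env.state();M=R.from_rotvec(s["orientation"]).as_matrix();print(s["clock"],s["position"],"toolz",M[:,2].round(4),"tooly",M[:,1].round(4),"yaw",np.degrees(np.arctan2(M[1,1],M[0,1])),s["qpos"].round(2))
a=np.load("top0.npz");p,d=a["p"],a["d"];q=cloud("top",d)[...,2]
g=p.min(2).astype(int); sub=g[196:226,204:234]; print(sub[::2,::2])
def edges(n,p,z,u0,u1,v0,v1,thr):
    m=np.zeros((420,560),np.uint8);m[v0:v1,u0:u1]=(p.min(2)[v0:v1,u0:u1]>thr); m=cv2.morphologyEx(m,cv2.MORPH_CLOSE,np.ones((5,5)))
    c=max(cv2.findContours(m,0,2)[0],key=cv2.contourArea)[:,0]; w=np.array([ray(n,*k,z)[:2] for k in c],np.float32)
    r=cv2.minAreaRect(w); print(n,z,r, cv2.boundingRect(c)); print(cv2.boxPoints(r).round(4).tolist())
edges("top",p,.038,208,232,200,226,150)
b=np.load("side0.npz")
edges("side",b["p"],.038,246,276,258,284,170)
m=np.zeros((420,560),bool);m[160:205,200:242]=1
m&=(q>.043)&(q<.05)&(p.min(2)<150);v,u=np.nonzero(m)
w=np.array([ray("top",x,y,.047)[:2] for x,y in zip(u,v)],np.float32);r=cv2.minAreaRect(w);print("roof",r,cv2.boxPoints(r).tolist())
E
```

```text
2.5 [ 0.56114036 -0.28935146  0.14845578] toolz [-0.009   0.0036 -1.    ] tooly [0.0826 0.9966 0.0028] yaw 85.26314997460227 [-0.11  0.54  0.68  1.75 -0.4   1.    2.21]
[[120 129 129 130 129 129 129 130 129 128 129 127  52 127 129]
 [123 130 129 127 126 130 129 128 131 131 131 114  59 127 129]
 [128 129 128  81  95 166 162 165 150 146 155  76  69 129 129]
 [123 120 124 106 143 173  85 176 126 117 163  59  91 128 129]
 [123 125 126 122 175 178 172 178 169 175 154  72 123 124 123]
 [125 125 123 121 170 142 124 176 103 158 138  87 124 124 125]
 [124 125 126 122 167 176 175 177 165 178 123  98 125 126 126]
 [125 130 133 128 170 120 135 174  96 164 106 107 124 126 128]
 [124 127 131 132 177 169 175 177 164 180 100 107 124 125 125]
 [122 124 127 134 181  92 157 172  91 173  91 109 123 126 125]
 [125 127 128 116 183 176 179 176 168 184  83 110 119 123 126]
 [123 124 125 112 175 173 173 174 179 180  71 119 123 125 128]
 [124 124 123 121  92  48  55  64  82  93  61 123 125 125 127]
 [126 124 124 123 123 119 117 111 108 108 115 124 126 125 129]
 [126 126 126 124 123 128 123 117 118 122 124 126
[... 209 characters left out ...]
53613, 0.16110000014305115], [0.5565000176429749, 0.19679999351501465], [0.4997999966144562, 0.2012999951839447]]
side 0.038 ((0.5243034362792969, 0.18254485726356506), (0.038782998919487, 0.0587494857609272), 84.84087371826172) (252, 261, 22, 15)
[[0.4932999908924103, 0.16590000689029694], [0.551800012588501, 0.16060000658035278], [0.5552999973297119, 0.19920000433921814], [0.4968000054359436, 0.2045000046491623]]
roof ((0.6035236120223999, 0.1763858199119568), (0.05271574854850769, 0.11674030125141144), 85.83617401123047) [[0.5433937311172485, 0.15433569252490997], [0.6598259210586548, 0.14585934579372406], [0.6636534929275513, 0.1984359472990036], [0.547221302986145, 0.20691229403018951]]
```

arm_command:
  motion:
    - [[0, 0, -0.04, 0, 0, 0], [0, 0, -0.08, 0, 0, 0], [0, 0, -0.106, 0, 0, 0], [0, 0, -0.106, 0, 0, 0], [0, 0, -0.106, 0, 0, 0]]

```text
clock: 3.0
position: [0.5651, -0.2918, 0.0486]
orientation: [0.129, 3.138, -0.001]
contact_force: [0.3, -0.4, -0.7]
gripper_width: 0.997
grasp_force: 0.0
```

arm_command:
  motion:
    - [[0, 0, 0, 0, 0, 0], [0, 0, 0, 0, 0, 0]]

```text
clock: 3.2
position: [0.566, -0.2924, 0.0499]
orientation: [0.13, 3.135, -0.003]
contact_force: [0.4, 0.2, 0.2]
gripper_width: 0.998
grasp_force: 0.0
```

arm_command:
  motion:
    - [[0, 0, 0, 0, 0, 0], [0, 0, 0, 0, 0, 0], [0, 0, 0, 0, 0, 0], [0, 0, 0, 0, 0, 0], [0, 0, 0, 0, 0, 0]]
  fingers: 0.4

```text
clock: 3.7
position: [0.5641, -0.2913, 0.0472]
orientation: [-0.13, -3.139, -0.0]
contact_force: [0.1, 0.3, 0.4]
gripper_width: 0.604
grasp_force: 0.0
```

```bash
python3 - <<'E'
from h import *
s=env.state();print(s)
o=[]
for n,(u,v) in(("top",(379,195)),("side",(296,172))):
    p,d=env.capture(n); o.append(cv2.resize(p[v-35:v+35,u-35:u+35],(400,400),interpolation=2))
cv2.imwrite("pics/lev1.png",np.hstack(o)[...,::-1])
E
```

```text
{'clock': 3.7, 'qpos': array([-0.04523921,  0.67987889,  0.59841687,  1.78480562, -0.49900587,
        0.83313527,  2.28177025]), 'qd': array([ 1.13709822e-03,  1.45619871e-03,  1.91092912e-05,  2.50573386e-04,
       -1.12382554e-03,  4.10189625e-04, -8.85586581e-05]), 'tau': array([-6.53803902e-03, -4.38763082e+01,  1.02469245e+01, -1.77196062e+01,
        8.68998439e-03,  1.27786414e-03, -1.24809212e-04]), 'position': array([ 0.56412264, -0.2913251 ,  0.04719244]), 'orientation': array([-1.29959996e-01, -3.13862848e+00, -1.49821674e-04]), 'contact_force': array([0.12226913, 0.32645482, 0.39797447]), 'wrist_torque': array([ 0.05745922, -0.02373243,  0.00960852]), 'grasp_force': 0.0, 'gripper_width': 0.6035684602705138}
```

View pics/lev1.png

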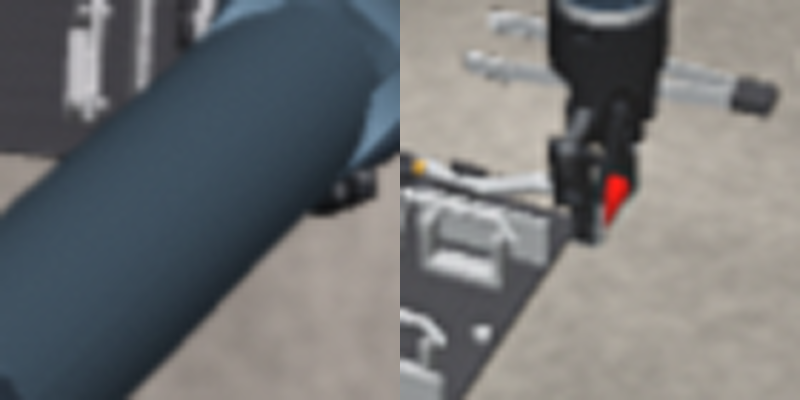

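The side half of the crop shows the red grip between the fingers at about (615,200) in the crop. I close on it.

arm_command:
  motion:
    - [[0, 0, -0.004, 0, 0, 0], [0, 0, -0.004, 0, 0, 0], [0, 0, -0.004, 0, 0, 0], [0, 0, -0.004, 0, 0, 0], [0, 0, -0.004, 0, 0, 0]]
  fingers: 1

```text
clock: 4.3
position: [0.5648, -0.2907, 0.0445]
orientation: [0.131, 3.138, 0.003]
contact_force: [-2.4, 2.5, 7.8]
gripper_width: 0.456
grasp_force: 60.2
```

arm_command:
  motion:
    - [[0, 0, 0, 0, 0, 0], [0, 0, 0, 0, 0, 0]]

```text
clock: 4.5
position: [0.5647, -0.2907, 0.0445]
orientation: [0.131, 3.138, 0.003]
contact_force: [-2.2, 2.8, 7.8]
gripper_width: 0.452
grasp_force: 60.1
```

arm_command:
  motion:
    - [[0.0023, -0.0002, 0.0099, 0, 0, 0], [0.0056, -0.0005, 0.0195, 0, 0, 0], [0.0098, -0.0008, 0.0288, 0, 0, 0], [0.0149, -0.0012, 0.0375, 0, 0, 0], [0.0208, -0.0017, 0.0457, 0, 0, 0]]

```text
clock: 5.0
position: [0.5832, -0.2923, 0.0877]
orientation: [-0.13, -3.134, -0.003]
contact_force: [0.8, -0.3, -11.3]
gripper_width: 0.452
grasp_force: 61.5
```

arm_command:
  motion:
    - [[0.0067, -0.0006, 0.0076, 0, 0, 0], [0.0141, -0.0012, 0.0145, 0, 0, 0], [0.0222, -0.0018, 0.0206, 0, 0, 0], [0.031, -0.0025, 0.0258, 0, 0, 0], [0.04, -0.0033, 0.0302, 0, 0, 0]]

```text
clock: 5.5
position: [0.6281, -0.2962, 0.1213]
orientation: [0.128, 3.134, -0.001]
contact_force: [3.1, 1.8, -4.1]
gripper_width: 0.454
grasp_force: 60.7
```

arm_command:
  motion:
    - [[0.002, 0, 0.001, 0, 0, 0], [0.002, 0, 0.001, 0, 0, 0], [0.002, 0, 0.001, 0, 0, 0]]

```text
clock: 5.8
position: [0.6293, -0.2963, 0.1217]
orientation: [0.128, 3.134, -0.001]
contact_force: [4.6, 1.7, 1.7]
gripper_width: 0.457
grasp_force: 61.4
```

arm_command:
  motion:
    - [[0, 0, 0, 0, 0, 0], [0, 0, 0, 0, 0, 0], [0, 0, 0, 0, 0, 0], [0, 0, 0, 0, 0, 0]]
  fingers: 0

```text
clock: 6.2
position: [0.6258, -0.2974, 0.12]
orientation: [-0.133, -3.137, 0.001]
contact_force: [0.6, 0.2, 0.1]
gripper_width: 0.998
grasp_force: 0.0
```

arm_command:
  motion:
    - [[0, 0, 0.03, 0, 0, 0], [0, 0, 0.07, 0, 0, 0], [0, 0, 0.12, 0, 0, 0], [0, 0.04, 0.14, 0, 0, 0], [0, 0.08, 0.14, 0, 0, 0]]

```text
clock: 6.7
position: [0.6282, -0.2204, 0.2659]
orientation: [0.139, 3.129, -0.006]
contact_force: [0.7, 0.1, 0.1]
gripper_width: 1.001
grasp_force: 0.0
```

arm_command:
  motion:
    - [[-0.02, 0.045, 0, 0, 0, 0], [-0.04, 0.09, 0, 0, 0, 0], [-0.06, 0.135, 0, 0, 0, 0], [-0.08, 0.18, 0, 0, 0, 0], [-0.1, 0.225, 0, 0, 0, 0]]

```text
clock: 7.2
position: [0.5256, 0.0097, 0.26]
orientation: [-0.132, -3.139, -0.0]
contact_force: [0.8, 1.0, 0.2]
gripper_width: 1.002
grasp_force: 0.0
```

```bash
python3 - <<'E'
from h import *
s=env.state();print(s["position"],s["qpos"].round(2))
o=[]
for n,(u,v) in(("top",(350,165)),("side",(270,180))):
    p,d=env.capture(n);np.savez(n+"1.npz",p=p,d=d); o.append(cv2.resize(p[v-50:v+50,u-50:u+50],(400,400),interpolation=2))
cv2.imwrite("pics/open.png",np.hstack(o)[...,::-1])
E
```

```text
[0.52559669 0.00965434 0.26001865] [-0.73  0.16  0.7   1.91 -0.11  1.11  1.5 ]
```

View pics/open.png

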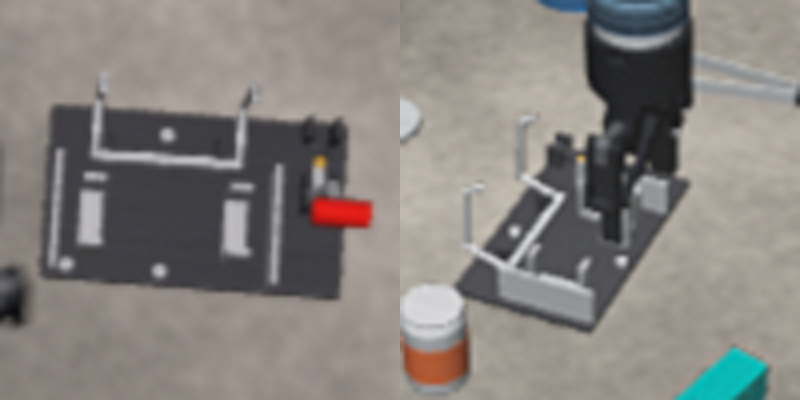

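The lever is up (red grip at crop (340,212)) and the hoops are swung back. Next I go to the tube end.

arm_command:
  motion:
    - [[0, 0.045, 0, 0, 0, 0], [-0.003, 0.09, 0, 0, 0, 0], [-0.006, 0.135, -0.03, 0, 0, 0], [-0.009, 0.173, -0.06, 0, 0, 0], [-0.009, 0.173, -0.1, 0, 0, 0]]

```text
clock: 7.8
position: [0.5188, 0.1898, 0.1607]
orientation: [0.114, 3.136, 0.01]
contact_force: [0.3, 0.8, -0.7]
gripper_width: 0.998
grasp_force: 0.0
```

arm_command:
  motion:
    - [[0, 0, -0.04, 0, 0, 0], [0, 0, -0.06, 0, 0, 0], [0, 0, -0.06, 0, 0, 0], [0, 0, -0.06, 0, 0, 0]]

```text
clock: 8.2
position: [0.5186, 0.1807, 0.1004]
orientation: [0.132, 3.139, -0.001]
contact_force: [0.6, -0.2, -0.0]
gripper_width: 1.004
grasp_force: 0.0
```

```bash
python3 - <<'E'
from h import *
s=env.state();print(s["position"],s["qpos"].round(2))
a=np.load("top1.npz");p=a["p"]
# saddle floors and end stops, pixel boxes from crop (scale 4, offset 300,115)
m=(p.min(2)>150).astype(np.uint8);m[:, :300]=0;m[:,400:]=0;m[:115]=0;m[195:]=0
n,l,st,c=cv2.connectedComponentsWithStats(m)
for k in range(1,n):
    if st[k][4]<8: continue
    q=np.argwhere(l==k)[:,::-1]; z=.042 if st[k][2]<6 and st[k][3]>20 else .014
    w=np.array([ray("top",*t,z)[:2] for t in q],np.float32);r=cv2.minAreaRect(w)
    print(st[k],c[k].round(1),z,np.round(r[0],4),np.round(r[1],4),round(r[2],1))
E
```

```text
[0.51860175 0.18069281 0.10044573] [-0.85  0.43  0.52  1.98 -0.29  0.81  1.32]
[338 115  14   9  73] [345.2 118.2] 0.014 [ 0.806  -0.2001] [0.0394 0.0256] 89.2
[359 115   3   4  10] [360.  116.2] 0.014 [ 0.8133 -0.2475] [0.0061 0.0097] 88.0
[352 125   8   6  28] [355.9 127.7] 0.014 [ 0.7784 -0.2342] [0.023  0.0113] 61.3
[325 133   3   5  12] [325.8 135. ] 0.014 [ 0.7559 -0.1426] [0.0061 0.0127] 88.6
[363 133   3   5   8] [363.6 134.9] 0.014 [ 0.7544 -0.2559] [0.0065 0.0113] 44.8
[353 135   9   9  47] [356.8 138.7] 0.014 [ 0.7446 -0.2341] [0.0189 0.0307] 62.6
[363 137  32  10 122] [377.5 142. ] 0.014 [ 0.7319 -0.3001] [0.0944 0.0204] 80.4
[337 138  14   5  38] [343.7 140. ] 0.014 [ 0.7399 -0.1954] [0.0391 0.0109] 79.4
[323 140  38  17 100] [341.6 152.1] 0.014 [ 0.7133 -0.1882] [0.1119 0.0432] 84.3
[387 150   8  14  54] [389.8 156.1] 0.014 [ 0.6858 -0.3355] [0.021  0.0396] 82.8
[369 157   1   9   9] [369. 161.] 0.014 [ 0.673  -0.2693] [0.     0.0248] 87.8
[320 163   5  13  63] [322.1 169. ] 0.014 [ 0.65   -0.1281] [0.012  0.0371] 88.7
[387 162  13  22 149] [394.1 175.1] 0.014 [ 0.6368 -0.3392] [0.0356 0.0657] 87.2
[356 165   6  14  65] [358.2 171.6] 0.014 [ 0.6408 -0.2354] [0.0406 0.0146] 3.0
[313 167   1  13  13] [313. 173.] 0.014 [ 0.638  -0.1009] [0.     0.0369] 88.9
[368 174   1  11  11] [368. 179.] 0.014 [ 0.6177 -0.2642] [0.     0.0306] 87.8
[393 187   3   5  10] [394.3 189.1] 0.014 [ 0.5862 -0.3408] [0.0123 0.0057] 15.4
```

arm_command:
  motion:
    - [[0, 0.002, -0.035, 0, 0, 0], [0, 0.002, -0.06, 0, 0, 0], [0, 0.002, -0.072, 0, 0, 0], [0, 0.002, -0.072, 0, 0, 0], [0, 0.002, -0.072, 0, 0, 0]]

```text
clock: 8.7
position: [0.5196, 0.1838, 0.0297]
orientation: [0.131, 3.136, 0.002]
contact_force: [0.7, -0.6, 0.7]
gripper_width: 1.001
grasp_force: 0.0
```

arm_command:
  motion:
    - [[0, 0, 0, 0, 0, 0], [0, 0, 0, 0, 0, 0], [0, 0, 0, 0, 0, 0], [0, 0, 0, 0, 0, 0], [0, 0, 0, 0, 0, 0]]
  fingers: 0.35

```text
clock: 9.2
position: [0.5181, 0.1837, 0.0283]
orientation: [0.13, 3.139, 0.0]
contact_force: [-0.1, 0.5, -0.1]
gripper_width: 0.652
grasp_force: 0.0
```

arm_command:
  motion:
    - [[0, 0, 0, 0, 0, 0], [0, 0, 0, 0, 0, 0], [0, 0, 0, 0, 0, 0], [0, 0, 0, 0, 0, 0], [0, 0, 0, 0, 0, 0]]
  fingers: 1

```text
clock: 9.7
position: [0.5182, 0.1834, 0.0284]
orientation: [0.13, 3.139, -0.0]
contact_force: [-0.1, -0.1, 4.0]
gripper_width: 0.438
grasp_force: 60.9
```

arm_command:
  motion:
    - [[-0.01, 0.0008, 0.001, 0, 0, 0], [-0.025, 0.002, 0.001, 0, 0, 0], [-0.04, 0.0033, 0.001, 0, 0, 0], [-0.055, 0.0045, 0.001, 0, 0, 0], [-0.065, 0.0053, 0.001, 0, 0, 0]]

```text
clock: 10.2
position: [0.451, 0.1891, 0.0286]
orientation: [-0.128, -3.138, 0.001]
contact_force: [0.1, 0.1, -2.1]
gripper_width: 0.436
grasp_force: 60.3
```

arm_command:
  motion:
    - [[-0.015, 0.0012, 0, 0, 0, 0], [-0.03, 0.0025, 0, 0, 0, 0], [-0.045, 0.0037, 0, 0, 0, 0], [-0.06, 0.0049, 0, 0, 0, 0], [-0.06, 0.0049, 0, 0, 0, 0]]

```text
clock: 10.7
position: [0.3896, 0.1938, 0.0287]
orientation: [-0.127, -3.135, 0.001]
contact_force: [-1.3, -0.7, -2.4]
gripper_width: 0.437
grasp_force: 60.4
```

```bash
python3 - <<'E'
from h import *
s=env.state();print(s["position"],s["contact_force"])
p,d=env.capture("side");cv2.imwrite("pics/pull.png",cv2.resize(p[200:400,180:380],(600,600),interpolation=2)[...,::-1])
E
```

```text
[0.38963322 0.19383544 0.02870754] [-1.34982217 -0.66373955 -2.35131328]
```

View pics/pull.png

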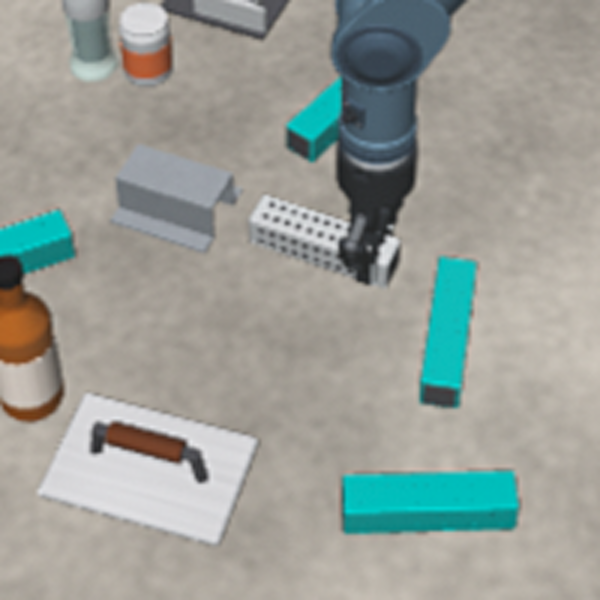

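The tube is fully out, with a gap to the sleeve (crop (250,225) vs (237,190)), lying flat. I release it and rise.

arm_command:
  motion:
    - [[0, 0, -0.001, 0, 0, 0], [0, 0, -0.001, 0, 0, 0]]

```text
clock: 10.95
position: [0.3936, 0.1941, 0.0284]
orientation: [0.13, 3.139, 0.0]
contact_force: [-2.3, 1.0, 1.9]
gripper_width: 0.438
grasp_force: 60.5
```

arm_command:
  motion:
    - [[0, 0, 0, 0, 0, 0], [0, 0, 0, 0, 0, 0], [0, 0, 0, 0, 0, 0], [0, 0, 0, 0, 0, 0]]
  fingers: 0

```text
clock: 11.35
position: [0.3936, 0.1938, 0.0283]
orientation: [0.131, 3.138, 0.0]
contact_force: [-0.3, -0.1, -0.1]
gripper_width: 0.999
grasp_force: 0.0
```

arm_command:
  motion:
    - [[0, 0, 0.03, 0, 0, 0], [0, 0, 0.08, 0, 0, 0], [0.03, -0.03, 0.12, 0, 0, 0], [0.06, -0.07, 0.14, 0, 0, 0], [0.09, -0.11, 0.14, 0, 0, 0]]

```text
clock: 11.85
position: [0.4796, 0.0935, 0.1709]
orientation: [0.123, 3.133, 0.008]
contact_force: [0.2, -0.7, -0.6]
gripper_width: 0.999
grasp_force: 0.0
```

arm_command:
  motion:
    - [[0, -0.04, 0, 0, 0, 0], [0, -0.07, 0, 0, 0, 0], [0, -0.07, 0, 0, 0, 0]]

```text
clock: 12.15
position: [0.4764, 0.0165, 0.1675]
orientation: [0.145, 3.138, -0.003]
contact_force: [0.5, 0.7, 0.8]
gripper_width: 1.003
grasp_force: 0.0
```

```bash
cat > tube.py <<'E'
from h import *
print(env.state()["position"])
def edges(n,p,z,u0,u1,v0,v1,thr):
    m=np.zeros((420,560),np.uint8);m[v0:v1,u0:u1]=(p.min(2)[v0:v1,u0:u1]>thr); m=cv2.morphologyEx(m,cv2.MORPH_CLOSE,np.ones((5,5)))
    c=max(cv2.findContours(m,0,2)[0],key=cv2.contourArea)[:,0]; w=np.array([ray(n,*k,z)[:2] for k in c],np.float32)
    r=cv2.minAreaRect(w); print(n,np.round(r[0],4),np.round(r[1],4),round(r[2],2), cv2.boundingRect(c))
for n,b in(("top",(195,245,200,275)),("side",(255,320,258,300))):
    p,d=env.capture(n); np.savez(n+"2.npz",p=p,d=d)
    for t in (145,155,165,175): edges(n,p,.038,*b,t)
E
python3 tube.py
```

```text
[0.47635216 0.01648196 0.1675225 ]
top [0.4482 0.1901] [0.0387 0.1479] 84.38 (205, 211, 19, 51)
top [0.4479 0.1891] [0.036  0.1474] 84.39 (206, 211, 18, 51)
top [0.448  0.1893] [0.0352 0.1471] 84.39 (206, 211, 17, 51)
top [0.4479 0.1894] [0.0339 0.1469] 84.62 (206, 211, 17, 51)
side [0.44   0.1956] [0.1967 0.1584] 18.23 (255, 258, 65, 42)
side [0.4297 0.2159] [0.119  0.1952] 82.63 (261, 262, 59, 38)
side [0.4383 0.1913] [0.0393 0.1636] 84.43 (261, 265, 54, 24)
side [0.4454 0.19  ] [0.0381 0.1478] 84.43 (262, 265, 50, 24)
```

arm_command:
  motion:
    - [[-0.008, 0.045, 0, 0, 0, 0], [-0.016, 0.09, 0, 0, 0, 0], [-0.024, 0.135, 0, 0, 0, -0.012], [-0.03, 0.1725, -0.03, 0, 0, -0.012], [-0.03, 0.1725, -0.06, 0, 0, -0.012]]

```text
clock: 12.75
position: [0.4454, 0.2056, 0.1074]
orientation: [0.125, 3.137, 0.01]
contact_force: [-0.1, -0.5, -0.5]
gripper_width: 0.995
grasp_force: 0.0
```

arm_command:
  motion:
    - [[0, 0, 0, 0, 0, 0], [0, 0, 0, 0, 0, 0], [0, 0, 0, 0, 0, 0]]

```text
clock: 13.05
position: [0.4476, 0.1946, 0.1086]
orientation: [0.151, 3.136, 0.002]
contact_force: [1.0, -0.6, 0.6]
gripper_width: 1.003
grasp_force: 0.0
```

arm_command:
  motion:
    - [[0, -0.005, -0.03, 0, 0, 0], [0, -0.005, -0.06, 0, 0, 0], [0, -0.005, -0.08, 0, 0, 0], [0, -0.005, -0.08, 0, 0, 0], [0, -0.005, -0.08, 0, 0, 0]]

```text
clock: 13.55
position: [0.4479, 0.1896, 0.0286]
orientation: [0.151, 3.136, 0.002]
contact_force: [1.1, 0.5, 0.1]
gripper_width: 1.0
grasp_force: 0.0
```

arm_command:
  motion:
    - [[0, 0, 0, 0, 0, 0], [0, 0, 0, 0, 0, 0], [0, 0, 0, 0, 0, 0], [0, 0, 0, 0, 0, 0]]
  fingers: 0.3

```text
clock: 13.95
position: [0.4469, 0.1902, 0.0279]
orientation: [0.149, 3.137, 0.001]
contact_force: [0.1, -0.6, -0.6]
gripper_width: 0.703
grasp_force: 0.0
```

arm_command:
  motion:
    - [[0, 0, 0, 0, 0, 0], [0, 0, 0, 0, 0, 0], [0, 0, 0, 0, 0, 0], [0, 0, 0, 0, 0, 0], [0, 0, 0, 0, 0, 0]]
  fingers: 1

```text
clock: 14.45
position: [0.4469, 0.1899, 0.0276]
orientation: [0.149, 3.138, 0.0]
contact_force: [-0.2, -0.5, 5.4]
gripper_width: 0.434
grasp_force: 62.2
```

arm_command:
  motion:
    - [[0, 0, 0.015, 0, 0, 0], [0, 0, 0.045, 0, 0, 0], [0, 0, 0.085, 0, 0, 0], [0, 0, 0.13, 0, 0, 0], [0, 0, 0.18, 0, 0, 0]]

```text
clock: 14.95
position: [0.4446, 0.1888, 0.2077]
orientation: [-0.149, -3.135, 0.004]
contact_force: [0.9, 1.0, -3.0]
gripper_width: 0.432
grasp_force: 61.0
```

arm_command:
  motion:
    - [[0.01, -0.02, 0, 0, 0, -0.13], [0.026, -0.05, 0, 0, 0, -0.26], [0.045, -0.085, 0, 0, 0, -0.39], [0.064, -0.12, 0, 0, 0, -0.52], [0.082, -0.155, 0, 0, 0, -0.65]]

```text
clock: 15.45
position: [0.5279, 0.0337, 0.2071]
orientation: [-1.15, -2.922, -0.0]
contact_force: [0.4, 0.4, -2.6]
gripper_width: 0.437
grasp_force: 61.2
```

arm_command:
  motion:
    - [[0.018, -0.035, 0, 0, 0, -0.13], [0.036, -0.07, 0, 0, 0, -0.26], [0.054, -0.105, 0, 0, 0, -0.39], [0.072, -0.14, 0, 0, 0, -0.52], [0.09, -0.17, 0, 0, 0, -0.65]]

```text
clock: 15.95
position: [0.6178, -0.1368, 0.2068]
orientation: [-2.024, -2.4, 0.002]
contact_force: [-0.2, -0.1, -2.5]
gripper_width: 0.433
grasp_force: 61.2
```

arm_command:
  motion:
    - [[0.01, -0.02, 0, 0, 0, -0.13], [0.023, -0.046, 0, 0, 0, -0.258], [0.023, -0.046, 0, 0, 0, -0.258], [0.023, -0.046, 0, 0, 0, -0.258], [0.023, -0.046, 0, 0, 0, -0.258]]

```text
clock: 16.45
position: [0.641, -0.1793, 0.2066]
orientation: [-2.306, -2.129, -0.0]
contact_force: [-1.0, -0.6, -3.9]
gripper_width: 0.436
grasp_force: 61.3
```

```bash
cat > st.py <<'E'
from h import *
from scipy.spatial.transform import Rotation as R
s=env.state();M=R.from_rotvec(s["orientation"]).as_matrix();o=np.array([.6423,-.1815]);x=np.array([np.cos(np.radians(4.75)),-np.sin(np.radians(4.75))]);e=s["position"][:2]-o
print(s["clock"],s["position"].round(4),"toolz",M[:,2].round(4),"yaw",np.degrees(np.arctan2(M[1,1],M[0,1])).round(2),s["qpos"].round(2),"F",s["contact_force"].round(1),"w",s["gripper_width"].round(3),"err world",e.round(4),"carrier",(e@x).round(4),(e@[-x[1],x[0]]).round(4))
E
python3 st.py
```

```text
Traceback (most recent call last):
  File "st.py", line 4, in <module>
    print(s["clock"],s["position"].round(4),"toolz",M[:,2].round(4),"yaw",np.degrees(np.arctan2(M[1,1],M[0,1])).round(2),s["qpos"].round(2),"F",s["contact_force"].round(1),"w",s["gripper_width"].round(3),"err world",e.round(4),"carrier",(e@x).round(4),(e@[-x[1],x[0]]).round(4))
                                                                                                                                                                                ^^^^^^^^^^^^^^^^^^^^^^^^
AttributeError: 'float' object has no attribute 'round'
```

arm_command:
  motion:
    - [[0.0013, -0.0022, -0.03, 0, 0, 0], [0.0013, -0.0022, -0.07, 0, 0, 0], [0.0013, -0.0022, -0.1, 0, 0, 0], [0.0013, -0.0022, -0.116, 0, 0, 0], [0.0013, -0.0022, -0.116, 0, 0, 0]]

```text
clock: 16.95
position: [0.641, -0.1806, 0.0884]
orientation: [-2.304, -2.127, 0.003]
contact_force: [-0.2, -0.4, -3.4]
gripper_width: 0.434
grasp_force: 61.3
```

arm_command:
  motion:
    - [[0, 0, 0, 0, 0, 0], [0, 0, 0, 0, 0, 0]]

```text
clock: 17.15
position: [0.6445, -0.1839, 0.0938]
orientation: [2.308, 2.127, 0.003]
contact_force: [0.8, 0.6, -3.1]
gripper_width: 0.439
grasp_force: 61.3
```

```bash
sed -i 's/s\["gripper_width"\].round(3)/s["gripper_width"]/' st.py; cat >> st.py <<'E'
import sys
if len(sys.argv)>1:
    o=[]
    for n,(u,v) in(("top",(345,165)),("side",(265,185))):
        p,d=env.capture(n);np.savez(n+"3.npz",p=p,d=d); o.append(cv2.resize(p[v-45:v+45,u-45:u+45],(400,400),interpolation=2))
    cv2.imwrite(f"pics/{sys.argv[1]}.png",np.hstack(o)[...,::-1])
E
python3 st.py above
```

```text
17.15 [ 0.6445 -0.1839  0.0938] toolz [ 0.004  -0.0011 -1.    ] yaw -4.67 [-0.4   0.77  0.87  1.69 -0.68  1.01  0.63] F [ 0.8  0.6 -3.1] w 0.438885526038711 err world [ 0.0022 -0.0024] carrier 0.0024 -0.0023
```

View pics/above.png

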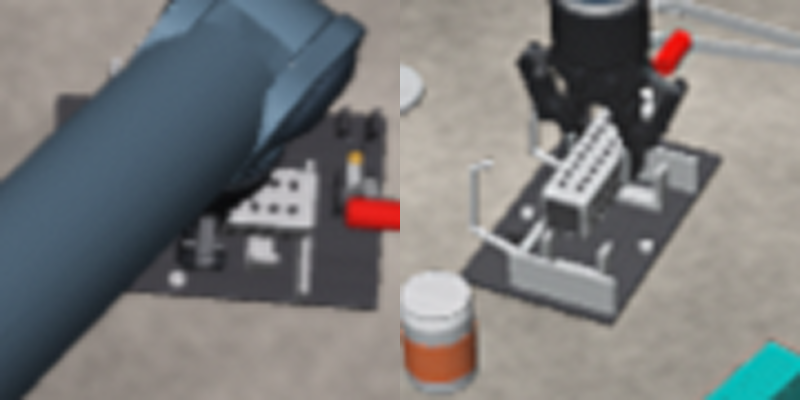

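arm_command:
  motion:
    - [[0, 0, 0, 0, 0, 0], [0, 0, 0, 0, 0, 0], [0, 0, 0, 0, 0, 0]]

```text
clock: 17.55
position: [0.643, -0.1833, 0.0916]
orientation: [2.31, 2.128, 0.0]
contact_force: [0.7, 0.4, -3.8]
gripper_width: 0.434
grasp_force: 61.3
```

```bash
cat > held.py <<'E'
from h import *
exec(open("st.py").read().split("import sys")[0])
zt=s["position"][2]+.0103
ax=x; ay=np.array([-x[1],x[0]])
for n,b in(("top",(350,376,155,175)),("side",(248,276,160,198))):
    p,d=env.capture(n);np.savez(n+"4.npz",p=p,d=d);Z=cloud(n,d)[...,2]+(.0014 if n=="top" else -.0015)
    m=np.zeros((420,560),np.uint8);sl=np.s_[b[2]:b[3],b[0]:b[1]]
    m[sl]=(np.abs(Z[sl]-zt)<.006)&(p.max(2)[sl].astype(int)-p.min(2)[sl]<60)
    v,u=np.nonzero(m);w=np.array([ray(n,a,c,zt)[:2] for a,c in zip(u,v)])-o
    X,Y=w@ax,w@ay
    print(n,m.sum(),"X",np.percentile(X,[2,50,98]).round(4),"Y",np.percentile(Y,[2,98]).round(4),"rect",rect(np.c_[w,w[:,0]],np.ones(len(w),bool))[1:])
    # x edges in bins of y
    for y0 in np.arange(-.08,.08,.02):
        k=(Y>y0)&(Y<y0+.02)
        if k.sum()>8: print(round(y0,2),X[k].min().round(4),X[k].max().round(4))
E
python3 held.py
```

```text
17.55 [ 0.643  -0.1833  0.0916] toolz [ 4.e-04  0.e+00 -1.e+00] yaw -4.69 [-0.4   0.77  0.86  1.69 -0.68  1.01  0.63] F [ 0.7  0.4 -3.8] w 0.4338795706089165 err world [ 0.0007 -0.0018] carrier 0.0009 -0.0018
top 181 X [-0.0177 -0.0037  0.0184] Y [-0.076  -0.0258] rect (array([-0.0053, -0.0491]), array([0.0534, 0.0383]), 87.74)
-0.08 -0.0199 0.0191
-0.06 -0.0182 0.0179
-0.04 -0.019 0.0019
side 217 X [-0.0314 -0.0013  0.0238] Y [-0.0382  0.0727] rect (array([-0.0025,  0.0039]), array([0.0647, 0.1475]), 9.5)
-0.04 0.0044 0.0156
-0.02 -0.0327 0.0318
0.0 -0.0361 0.0294
0.02 -0.0207 0.0154
0.04 -0.0224 0.0162
0.06 -0.0193 0.0141
```

Crop above: the tube is held level over the saddles. It is centred to about 1 mm in x, and needs 1.5 mm in y. I lower it slowly.

arm_command:
  motion:
    - [[-0.0003, 0.0015, -0.006, 0, 0, 0], [-0.0003, 0.0015, -0.012, 0, 0, 0], [-0.0003, 0.0015, -0.018, 0, 0, 0], [-0.0003, 0.0015, -0.024, 0, 0, 0], [-0.0003, 0.0015, -0.03, 0, 0, 0]]

```text
clock: 18.15
position: [0.6424, -0.1818, 0.0604]
orientation: [-2.31, -2.128, 0.001]
contact_force: [0.7, 0.5, -3.3]
gripper_width: 0.433
grasp_force: 61.3
```

arm_command:
  motion:
    - [[0, 0, 0, 0, 0, 0]]

```text
clock: 18.25
position: [0.6416, -0.1815, 0.0598]
orientation: [-2.309, -2.127, 0.002]
contact_force: [-0.4, 0.5, -2.3]
gripper_width: 0.434
grasp_force: 61.3
```

arm_command:
  motion:
    - [[0, 0, -0.005, 0, 0, 0], [0, 0, -0.01, 0, 0, 0], [0, 0, -0.014, 0, 0, 0], [0, 0, -0.017, 0, 0, 0], [0, 0, -0.018, 0, 0, 0]]

```text
clock: 18.75
position: [0.6423, -0.1817, 0.0428]
orientation: [-2.31, -2.128, 0.001]
contact_force: [0.7, -0.7, -3.8]
gripper_width: 0.437
grasp_force: 61.3
```

arm_command:
  motion:
    - [[0, 0, -0.001, 0, 0, 0], [0, 0, -0.001, 0, 0, 0], [0, 0, -0.001, 0, 0, 0]]

```text
clock: 19.05
position: [0.6427, -0.1819, 0.0425]
orientation: [2.31, 2.128, 0.0]
contact_force: [-0.6, 0.5, -3.2]
gripper_width: 0.437
grasp_force: 61.3
```

arm_command:
  motion:
    - [[0, 0, -0.001, 0, 0, 0], [0, 0, -0.001, 0, 0, 0], [0, 0, -0.0015, 0, 0, 0], [0, 0, -0.0015, 0, 0, 0]]

```text
clock: 19.45
position: [0.6429, -0.182, 0.0418]
orientation: [2.31, 2.128, 0.001]
contact_force: [-1.7, 0.8, 3.3]
gripper_width: 0.435
grasp_force: 62.0
```

arm_command:
  motion:
    - [[0, 0, 0, 0, 0, 0], [0, 0, 0, 0, 0, 0], [0, 0, 0, 0, 0, 0], [0, 0, 0, 0, 0, 0]]
  fingers: 0.35

```text
clock: 19.85
position: [0.6426, -0.1819, 0.0407]
orientation: [2.31, 2.128, -0.0]
contact_force: [0.8, 0.6, 0.4]
gripper_width: 0.652
grasp_force: 0.0
```

arm_command:
  motion:
    - [[0, 0, 0.01, 0, 0, 0], [0, 0, 0.03, 0, 0, 0], [0, 0, 0.07, 0, 0, 0], [0, 0, 0.12, 0, 0, 0], [0, 0, 0.17, 0, 0, 0]]

```text
clock: 20.35
position: [0.6423, -0.1823, 0.214]
orientation: [2.311, 2.127, 0.0]
contact_force: [1.6, 0.2, -0.8]
gripper_width: 0.646
grasp_force: 0.0
```

arm_command:
  motion:
    - [[-0.01, 0, 0.02, 0, 0, 0.14], [-0.03, 0, 0.04, 0, 0, 0.28], [-0.06, 0, 0.05, 0, 0, 0.42], [-0.09, 0, 0.05, 0, 0, 0.56], [-0.11, 0, 0.05, 0, 0, 0.7]]
  fingers: 0

```text
clock: 20.85
position: [0.5306, -0.1835, 0.2628]
orientation: [1.436, 2.792, 0.003]
contact_force: [-0.7, 0.6, 0.6]
gripper_width: 1.0
grasp_force: 0.0
```

arm_command:
  motion:
    - [[-0.03, 0.01, 0, 0, 0, 0.14], [-0.06, 0.02, 0, 0, 0, 0.28], [-0.06, 0.02, 0, 0, 0, 0.42], [-0.06, 0.02, 0, 0, 0, 0.56], [-0.06, 0.02, 0, 0, 0, 0.7]]

```text
clock: 21.35
position: [0.4722, -0.1627, 0.2623]
orientation: [0.39, 3.115, 0.004]
contact_force: [-0.2, 0.3, 0.6]
gripper_width: 1.001
grasp_force: 0.0
```

arm_command:
  motion:
    - [[0, 0, 0, 0, 0, 0.14], [0, 0, 0, 0, 0, 0.171], [0, 0, 0, 0, 0, 0.171]]

```text
clock: 21.65
position: [0.4724, -0.1629, 0.2621]
orientation: [0.132, 3.137, 0.001]
contact_force: [-0.0, -0.3, 0.2]
gripper_width: 1.001
grasp_force: 0.0
```

```bash
python3 st.py seated
```

```text
21.65 [ 0.4724 -0.1629  0.2621] toolz [ 2.e-03  8.e-04 -1.e+00] yaw 85.19 [-0.59  0.1   0.9   1.98 -0.09  1.1   1.83] F [-0.  -0.3  0.2] w 1.0006008646095548 err world [-0.1699  0.0186] carrier -0.1708 0.0045
```

View pics/seated.png

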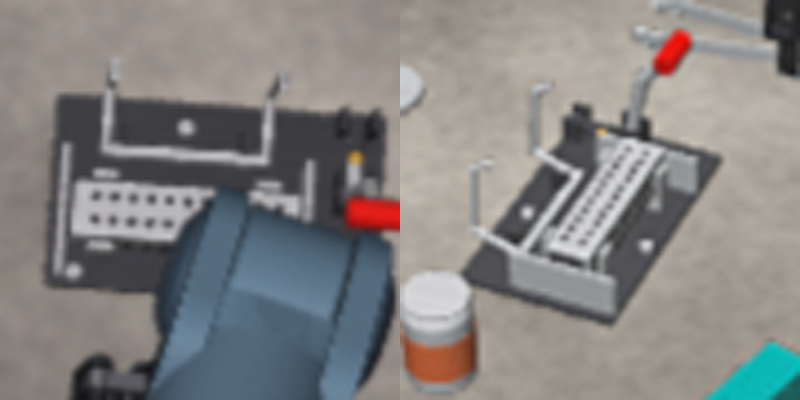

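The tube lies seated between the stops: top crop (185,205), side crop (610,195). I now go to the lever, which is still up.

arm_command:
  motion:
    - [[0.03, -0.026, 0, 0, 0, 0], [0.065, -0.055, 0, 0, 0, 0], [0.1, -0.085, 0, 0, 0, 0], [0.13, -0.112, 0, 0, 0, 0], [0.1556, -0.1336, 0, 0, 0, 0]]

```text
clock: 22.25
position: [0.6296, -0.297, 0.2606]
orientation: [-0.13, -3.138, 0.002]
contact_force: [0.4, 0.4, -0.1]
gripper_width: 1.001
grasp_force: 0.0
```

arm_command:
  motion:
    - [[0, 0, -0.04, 0, 0, 0], [0, 0, -0.08, 0, 0, 0], [0, 0, -0.08, 0, 0, 0], [0, 0, -0.08, 0, 0, 0], [0, 0, -0.08, 0, 0, 0]]

```text
clock: 22.75
position: [0.6295, -0.2963, 0.1838]
orientation: [0.128, 3.135, -0.003]
contact_force: [-0.6, -0.3, -0.1]
gripper_width: 1.002
grasp_force: 0.0
```

arm_command:
  motion:
    - [[-0.001, 0, -0.03, 0, 0, 0], [-0.001, 0, -0.061, 0, 0, 0], [-0.001, 0, -0.061, 0, 0, 0], [-0.001, 0, -0.061, 0, 0, 0], [-0.001, 0, -0.061, 0, 0, 0]]

```text
clock: 23.25
position: [0.6289, -0.2966, 0.1232]
orientation: [0.128, 3.134, -0.003]
contact_force: [0.5, 0.4, 0.2]
gripper_width: 1.001
grasp_force: 0.0
```

arm_command:
  motion:
    - [[0, 0, 0, 0, 0, 0], [0, 0, 0, 0, 0, 0], [0, 0, 0, 0, 0, 0], [0, 0, 0, 0, 0, 0], [0, 0, 0, 0, 0, 0]]
  fingers: 1

```text
clock: 23.75
position: [0.6275, -0.2961, 0.1209]
orientation: [0.129, 3.138, -0.001]
contact_force: [-1.1, 0.3, 4.6]
gripper_width: 0.456
grasp_force: 62.1
```

arm_command:
  motion:
    - [[0, 0, 0, 0, 0, 0], [0, 0, 0, 0, 0, 0]]

```text
clock: 23.95
position: [0.6275, -0.2961, 0.1209]
orientation: [0.129, 3.138, -0.001]
contact_force: [-1.7, 0.5, 5.9]
gripper_width: 0.457
grasp_force: 62.1
```

arm_command:
  motion:
    - [[-0.0091, 0.0007, -0.0044, 0, 0, 0], [-0.0178, 0.0015, -0.0096, 0, 0, 0], [-0.0259, 0.0021, -0.0157, 0, 0, 0], [-0.0334, 0.0027, -0.0226, 0, 0, 0], [-0.0401, 0.0033, -0.0302, 0, 0, 0]]

```text
clock: 24.45
position: [0.5923, -0.2931, 0.0961]
orientation: [0.127, 3.127, -0.001]
contact_force: [-3.8, 2.6, 19.3]
gripper_width: 0.454
grasp_force: 70.6
```

arm_command:
  motion:
    - [[-0.006, 0.0005, -0.0082, 0, 0, 0], [-0.0111, 0.0009, -0.0169, 0, 0, 0], [-0.0152, 0.0012, -0.0262, 0, 0, 0], [-0.0185, 0.0015, -0.0358, 0, 0, 0], [-0.0208, 0.0017, -0.0457, 0, 0, 0]]

```text
clock: 24.95
position: [0.5646, -0.2906, 0.0429]
orientation: [-0.13, -3.137, -0.001]
contact_force: [-3.3, -0.7, 0.9]
gripper_width: 0.455
grasp_force: 71.9
```

arm_command:
  motion:
    - [[0, 0, -0.003, 0, 0, 0], [0, 0, -0.003, 0, 0, 0], [0, 0, -0.003, 0, 0, 0]]

```text
clock: 25.25
position: [0.5641, -0.2906, 0.0408]
orientation: [-0.131, -3.135, -0.003]
contact_force: [-7.2, 1.5, 8.3]
gripper_width: 0.453
grasp_force: 72.7
```

arm_command:
  motion:
    - [[0, 0, 0.002, 0, 0, 0], [0, 0, 0.002, 0, 0, 0], [0, 0, 0.002, 0, 0, 0], [0, 0, 0.002, 0, 0, 0]]
  fingers: 0

```text
clock: 25.65
position: [0.5669, -0.29, 0.0426]
orientation: [0.127, 3.139, -0.0]
contact_force: [0.7, 0.9, 0.2]
gripper_width: 0.999
grasp_force: 0.0
```

arm_command:
  motion:
    - [[0, 0, 0.03, 0, 0, 0], [0, 0, 0.07, 0, 0, 0], [0, 0, 0.12, 0, 0, 0], [-0.02, 0.02, 0.16, 0, 0, 0], [-0.05, 0.05, 0.18, 0, 0, 0]]

```text
clock: 26.15
position: [0.5192, -0.2433, 0.2276]
orientation: [0.131, 3.13, -0.008]
contact_force: [-0.0, 0.9, 1.2]
gripper_width: 1.0
grasp_force: 0.0
```

arm_command:
  motion:
    - [[-0.02, 0.045, 0, 0, 0, 0], [-0.04, 0.09, 0, 0, 0, 0], [-0.05, 0.135, 0, 0, 0, 0], [-0.06, 0.18, 0, 0, 0, 0], [-0.06, 0.225, 0, 0, 0, 0]]

```text
clock: 26.65
position: [0.4547, -0.0138, 0.2228]
orientation: [-0.129, -3.139, -0.004]
contact_force: [0.1, 0.1, 0.8]
gripper_width: 1.001
grasp_force: 0.0
```

```bash
python3 st.py closed; python3 - <<'E'
from h import *
p=np.load("top3.npz")["p"];h=cv2.cvtColor(p,cv2.COLOR_RGB2HSV).astype(int)
m=((h[...,0]<6)|(h[...,0]>174))&(h[...,1]>180)&(h[...,2]>120);m[:185]=0;m[205:]=0;m[:,:365]=0;m[:,395:]=0
v,u=np.nonzero(m);print("red now",u.mean(),v.mean(),"start 379.1 194.8")
E
```

```text
26.65 [ 0.4547 -0.0138  0.2228] toolz [-2.0e-04  2.7e-03 -1.0e+00] yaw 85.29 [-0.93  0.02  0.9   2.11 -0.03  1.01  1.47] F [0.1 0.1 0.8] w 1.0012199245220161 err world [-0.1876  0.1677] carrier -0.2009 0.1516
red now 379.09722222222223 194.76388888888889 start 379.1 194.8
```

View pics/closed.png

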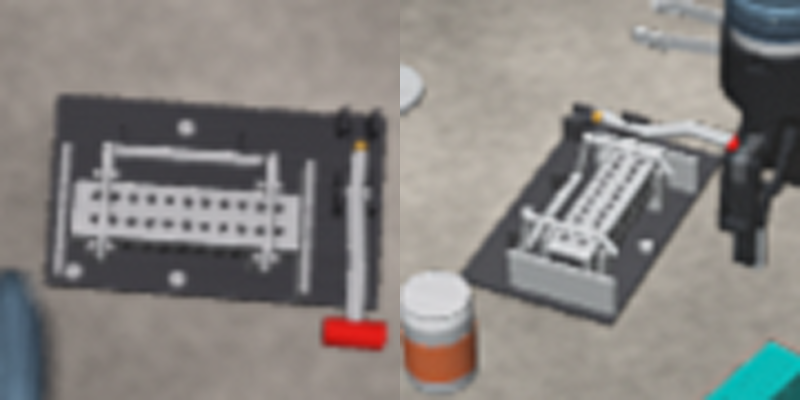

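The hoops are closed over the seated tube (top crop (105,205) and (268,215)). The red grip is back at exactly its starting pixel, and the arm is clear.

```bash
python3 -c "
from bench import env
print(env.sign_off())"
```

```text
the job is handed in; nothing more can be done
None
```

The job is handed in at about 27 s of the 69 s: the tube lies in the saddles between the end stops, the hoops are closed over it with the lever fully down, and the arm is clear and touching nothing.

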